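# Find the channel set to the gauge by feel

### The job

Pick up the gap gauge and slide its blade, level and just on the apron, into the clamp block's slots to feel which channel is set to it: in one the blade baulks and will not pass, in one it runs in freely, and in one it goes in with a light springy drag. Leave the gauge lying in the channel with the light drag, blade tip about 50 mm behind the front face, and let go of it. Feel gently (never push with more than about 15 N or force the blade through where it baulks), and leave the vial, timer and beaker where they are.

Things in the scene. Friction and masses are not known exactly. Their poses are not given: they have to be found in the camera images.
- block: Fixed three-channel tubing clamp block. Origin: on the bench under the middle of the housing's front face; x into the slots (away from the robot), y left, z up. Metal base plate 8 mm thick, 186 mm wide, x = -130 to +68 mm; its bare front part is the apron. Behind x = 0 the closed grey housing, top at z = 76 mm (screws to 87). Position and yaw (within 17 degrees) vary.
- slot_1 (a point): Mouth of the left slot (y = +56 mm in the block), middle, at apron level (8 mm above the bench), in the front face; axes as block. All slots alike: 22 mm wide, 10 mm high from the apron, straight side walls, closed back 63 mm behind the face. In each, 30 mm behind the face, hides a rounded shoe (40 mm diameter, axis across the channel) that comes down from above.
- slot_2 (a point): Mouth of the middle slot (y = 0), likewise. The three shoes, in an order that varies and cannot be seen: LOW, about 2 mm above the plate on a very stiff spring; FREE, rigid, about 8 mm up, never touches the blade; SET, about 4 mm up on a soft vertical spring: the blade lifts it about 1 mm and it then presses the blade onto the plate with about 5 N.
- slot_3 (a point): Mouth of the right slot (y = -56 mm), likewise. Feel: under LOW the blade baulks with its tip 17 to 24 mm deep, the push climbing steeply past 10 N (it must not be forced under); under SET it takes 3 to 8 N to pass 24 to 30 mm tip depth and 2 to 6 N to slide on; in FREE under 1.5 N unless the gauge is pressed on the plate. Blade on plate: friction about 0.35.
- gauge_grip (a point): Loose gap gauge, 65 to 100 g: flat steel blade 5 mm thick, 16 mm wide, under and ahead of a black finger grip. This point: middle of the grip, 24 mm above the underside; x along the blade to its tip, z up. Grip 40 mm long (x), 14 mm thick (y; pinch it across this from above), 5 to 44 mm above the underside. Starts flat on the bench right of the block, tip pointing away within 30 degrees.
- gauge_tip (a point): Rounded tip of the gauge's blade: 95 mm ahead of the grip's middle (75 mm ahead of the grip's front), 2.5 mm above the underside; axes as gauge_grip.
- gauge: The gauge again; origin under the middle of the grip, at the underside; axes as gauge_grip. Beware of a fixed hand press with a lever, about 0.3 m tall, that stands some 0.15 to 0.25 m to the right of the gauge's places: come in over it or from the left.
- vial: Small vial standing upright to the right, 29 mm across, 81 mm high, origin under its middle. Bystander: leave alone.
- timer: Flat bench timer with three buttons, 64 x 64 x 19 mm, lying to the right of the block, origin under its middle. Bystander: leave alone.
- beaker: Small round jar, 50 mm across, 42 mm high, left near the bench's front edge, origin under its middle. Bystander: leave alone.
Not all that is in view belongs to the job. Of the things like the gauge, leave any that is pink; of the rest the larger one is meant.

How it is judged (in metres and radians):
At the end, for the whole second after the job is handed in: The gauge is let go and at rest in one slot, flat (0.06 rad) and straight (0.12 rad), blade tip 42 to 66 mm behind the front face, pressed onto the base plate by that channel's sprung shoe (2.5 to 10 N between gauge and block; its weight alone gives under 1.1 N) (((x of gauge_tip in the frame of slot_1 between 0.042 and 0.066 m and y of gauge_tip in the frame of slot_1 between -0.008 and 0.008 m) or (x of gauge_tip in the frame of slot_2 between 0.042 and 0.066 m and y of gauge_tip in the frame of slot_2 between -0.008 and 0.008 m) or (x of gauge_tip in the frame of slot_3 between 0.042 and 0.066 m and y of gauge_tip in the frame of slot_3 between -0.008 and 0.008 m)) and contact force between gauge and block between 2.5 and 10 N and angle between the x axis of gauge and the x axis of block, either way round below 0.12 rad and angle between gauge's own z axis and vertical below 0.06 rad and linear speed of gauge below 0.01 m/s); the robot touches nothing.
It fails at once if inside a slot the gauge is pushed so hard that it bears on the block with more than 26 N (contact force between gauge and block above 26 N and ((x of gauge_tip in the frame of slot_1 above 0.01 m and y of gauge_tip in the frame of slot_1 between -0.012 and 0.012 m and z of gauge_tip in the frame of slot_1 below 0.012 m) or (x of gauge_tip in the frame of slot_2 above 0.01 m and y of gauge_tip in the frame of slot_2 between -0.012 and 0.012 m and z of gauge_tip in the frame of slot_2 below 0.012 m) or (x of gauge_tip in the frame of slot_3 above 0.01 m and y of gauge_tip in the frame of slot_3 between -0.012 and 0.012 m and z of gauge_tip in the frame of slot_3 below 0.012 m))).
It fails at once if the robot presses on the block with more than 30 N (contact force between the arm and block above 30 N).
It fails at once if the vial, timer or beaker is moved more than 15 mm (distance of any of vial, timer, beaker from where it was at the start of the episode above 0.015 m).
It also fails if it takes over 64 s, if anything falls off the work surface, if the arm or the gripper's body presses on something with over 40 N, if the wrist force passes 120 N, or if a joint passes its speed limit or range.

### The arm

A 6-joint arm with a two-finger parallel gripper is mounted at the origin on a cart in front of the work surface, level with it; the furniture and walls round the work are solid. World frame = base frame: x ahead of the robot, y to its left, z up, the work surface at z = 0. Lengths are in mm, angles in rad, forces in N, time in s.
With the tool pointing down it reaches from about 350 to 775 mm from the base axis. Payload 7.3 kg.
Tool frame: the origin (TCP) lies midway between the tips of the shut fingers; the grasp point (between the pads) lies 19 mm behind it (grip_point_offset is the distance from the TCP to the grasp point, in mm); y points along the fingers, z is the direction in which the jaws open and shut, and the axes are right-handed (so a half turn about y gives the same grasp; the last joint's range is limited). The gripper opens to 92 mm and grips with 3 to 60 N. Pads are 19 mm wide; open, the fingers measure 130 mm over their backs; the gripper's body (75 mm by 190 mm) begins 47 mm behind the grasp point.
Start: joints at [-1.252, 0.342, 1.524, -0, 1.275, -0.146], TCP at [235.352, -469.312, 226.741] pointing down, gripper open.
Joint ranges: [-2.53, 2.53], [-0.77, 2.02], [0.04, 2.7], [-1, 4.14], [0.28, 2.66], [-3.11, 3.11]. Speed limits (rad/s): [2.57, 2.57, 3.14, 3.14, 3.14, 3.14].

### API

Orientations are given as a 3x3 rotation matrix whose columns are the frame's x, y, z axes.
In Python, from workcell import get_state, read_camera, finish_job, grip_point_offset gives the robot as it stands. The module is installed in compiled form; this text tells all that it offers.
- The arm moves only by the shell command python3 -m jog 'ROWS'. ROWS is JSON, a list of rows, each a list of 3 entries, a list of its own where there are three numbers: the opening, from -1 (shut) to 1 (fully open), then the shift along the tool's x, y, z as a fraction of full scale, then the turn, a rotation vector about the tool's x, y, z as a fraction of full scale. In form: [[grip, [tx, ty, tz], [rx, ry, rz]], ...]. A call has exactly 8 rows; each row is the pose to reach, as a shift and turn from the pose commanded when the call began, along the tool's axes at that moment; what a row does not reach only later rows make up. Full scale, the value 1, is 0.2 m for a shift and 30 degrees for a turn. A row lasts 1/10 s, in which the tool goes at most 50 mm and 8.59 degrees, less where a joint would pass 70% of its speed; a pose out of reach is approached as far as the arm can. A call with a number of a shift or a turn outside -1 to 1 is refused whole. A call with a gripper value outside its range is refused whole. The fingers move at their own pace and stop on an object; the grip force is fixed at half the most. Time passes only in rows, so rows that repeat a pose let the fingers close, or fill a call up. It gives the time, the measured TCP pose, the force and the opening at its end, in the units of the state.
- get_state(): the state, without advancing time (a new reading comes with each control period).
- read_camera(name): name is "scene" or "side" or "wrist"; returns a dict with "color" (400x640x3 uint8, blue, green, red), "depth" (400x640 float32, mm along the optical axis (not along the pixel's ray), 0 where there is no reading), "fx", "fy", "cx", "cy" (pixels), "R" (3x3) and "t" (3): a world point X has camera coordinates R X + t; the wrist camera has in their place "T_tool_cam" (4x4, takes a point from camera to tool coordinates, whose origin is the TCP and whose axes are the tool frame's). Camera axes: x right, y down, z forward; pixel columns grow to the right and rows downward; lengths in mm; the calibration is good to about 2 mm. A picture is of the moment at which its call begins: read the wrist's pose just before it.
- finish_job(): hands the job in, once; it reports no verdict.
The state is a dict: "time": time; "qpos": joint angles; "joint_vel": joint speeds; "tau": joint torques, N m; "ee_pos": TCP position; "eef_rot": TCP orientation; "wrist_force": force on the tool from outside, world axes, zero at the start; "moment": the same for the moment, N m; "finger_gap": opening from 0.0 (shut) to 1.0 (fully open).
Only numpy, scipy, OpenCV 4.12 (cv2) and the standard library are available. Lean on these libraries where they do the work, as an engineer would, in place of code of your own. Each camera call takes 0.05 s, during which the arm holds its last target.

## Working session

There is one attempt and no reset: what is moved stays moved. The work goes in short steps, Python scripts to look and compute and a shell command to move; the robot and the scene stay as the last step left them, time stands still between calls to the robot, and variables do not carry over. Pictures are saved under pics/ and viewed, and the job is handed in when it is done.

```bash
mkdir -p pics; python3 - <<'E'
from workcell import *
import cv2, pickle
s=get_state(); print(s, grip_point_offset)
for n in ("scene","side","wrist"):
    c=read_camera(n); cv2.imwrite(f"pics/{n}0.png",c["color"]); pickle.dump((s,c),open(f"{n}0.pkl","wb"))
    print(n,c["fx"],c["cx"],c["cy"],c.get("R"),c.get("t"),c.get("T_tool_cam"))
E
```

```text
{'time': 0.0, 'qpos': array([-1.25198245e+00,  3.42757058e-01,  1.52502811e+00,  1.49780442e-06,
        1.27540522e+00, -1.45997596e-01]), 'joint_vel': array([-6.34718076e-04, -8.58097822e-05,  1.19081891e-03, -9.73555150e-04,
        1.68161293e-04,  2.15164489e-03]), 'tau': array([-1.97103168e-04, -4.31243670e+01, -2.44225073e+01,  7.16064451e-02,
        5.54354070e-02, -1.06525545e-04]), 'ee_pos': array([ 235.22356474, -468.89194853,  226.02327853]), 'eef_rot': array([[-8.93906346e-01, -4.99434886e-04,  4.48253494e-01],
       [-4.48253712e-01,  1.51767351e-03, -8.93905088e-01],
       [-2.33855066e-04, -9.99998724e-01, -1.58053152e-03]]), 'wrist_force': array([-0.02975032, -0.46988427, -0.12202021]), 'moment': array([-0.01440778, -0.00304388, -0.00631846]), 'finger_gap': 0.998335456970863} 18.8
scene 502.2968879029012 318.7089595263778 205.45837616144885 [[-0.77666225 -0.6297126  -0.01605607]
 [-0.31457859  0.40981967 -0.85620567]
 [ 0.54574359 -0.65993172 -0.51638556]] [439.93235646 220.96789776 945.09150258] None
side 414.76537740479 314.42865713873505 201.0168181061813 [[ 0.99948294 -0.0155331   0.02815277]
 [ 0.02128288 -0.33671323 -0.94136669]
 [ 0.02410175  0.94147911 -0.33620854]] [-570.95442888   45.74528099  999.37217706] None
wrist 323.1859680221278 319.1509024819194 198.80525799700453 None None [[-7.84909445e-04  9.58742443e-01  2.84275065e-01 -7.66666744e+01]
 [-4.68044633e-04 -2.84275474e-01  9.58742529e-01 -1.58757502e+02]
 [ 9.99999582e-01  6.19472648e-04  6.71864759e-04 -8.14062417e-01]
 [ 0.00000000e+00  0.00000000e+00  0.00000000e+00  1.00000000e+00]]
```

View pics/scene0.png

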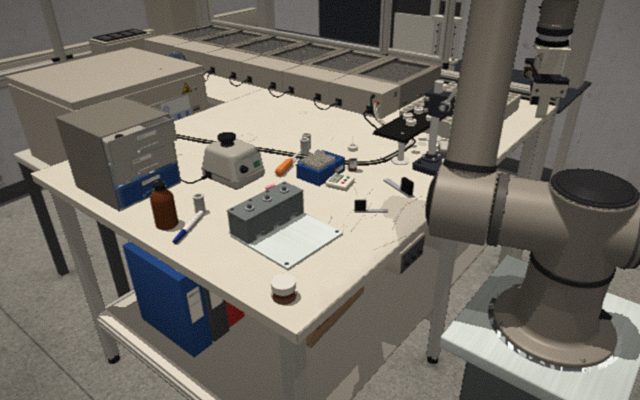

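View pics/side0.png

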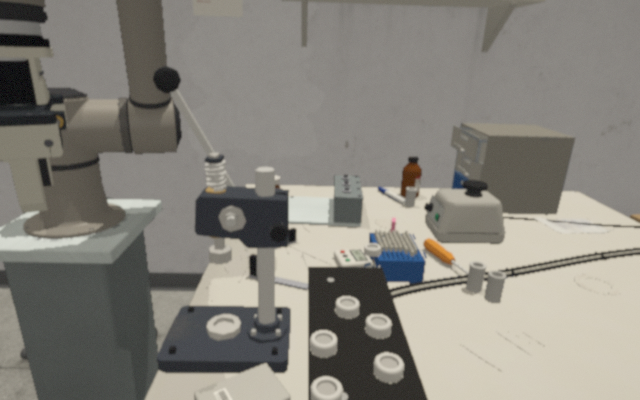

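View pics/wrist0.png

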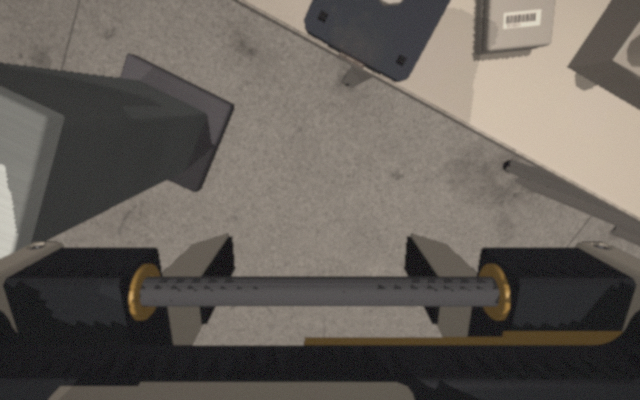

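```bash
cat > h.py <<'E'
import numpy as np,cv2,pickle
def world(c,u,v,d=None,s=None):
    u=np.asarray(u,float);v=np.asarray(v,float)
    if d is None: d=c["depth"][v.astype(int),u.astype(int)]
    P=np.stack([(u-c["cx"])/c["fx"]*d,(v-c["cy"])/c["fy"]*d,d],-1)
    if "T_tool_cam" in c and c["T_tool_cam"] is not None:
        T=np.array(c["T_tool_cam"]);P=P@T[:3,:3].T+T[:3,3]
        return P@s["eef_rot"].T+s["ee_pos"]
    return (P-c["t"])@c["R"]
def cloud(c,s=None):
    v,u=np.mgrid[0:400,0:640]; return world(c,u,v,c["depth"],s)
E
python3 - <<'E'
from h import *
for n,(x0,y0,x1,y1) in {"scene":(220,140,440,310),"side":(180,160,440,310)}.items():
    s,c=pickle.load(open(n+"0.pkl","rb"))
    im=cv2.resize(c["color"][y0:y1,x0:x1],None,fx=3.0,fy=3.0,interpolation=cv2.INTER_CUBIC); cv2.imwrite(f"pics/{n}_crop.png",im)
s,c=pickle.load(open("scene0.pkl","rb"));W=cloud(c)
for p in [(360,205),(372,210),(386,211),(407,186),(406,192),(396,183),(387,180),(270,187),(340,181),(352,165),(284,288),(305,142),(285,166),(340,234),(232,233),(285,264),(302,188),(302,213)]:
    print(p,W[p[1],p[0]].round(0))
E
```

```text
(360, 205) [ 514. -104.   21.]
(372, 210) [ 492. -127.    3.]
(386, 211) [ 462. -146.    2.]
(407, 186) [ 462. -247.   31.]
(406, 192) [ 465. -250.   10.]
(396, 183) [ 524. -296.   -2.]
(387, 180) [ 548. -286.    5.]
(270, 187) [754. -23.  28.]
(340, 181) [ 637. -182.   17.]
(352, 165) [ 661. -272.   23.]
(284, 288) [432. 273.  42.]
(305, 142) [ 844. -276.   47.]
(285, 166) [ 817. -151.   21.]
(340, 234) [489.  14.   5.]
(232, 233) [685. 180.  16.]
(285, 264) [512. 184.   8.]
(302, 188) [ 716. -110.   -0.]
(302, 213) [618.   3.  10.]
```

View pics/scene_crop.png

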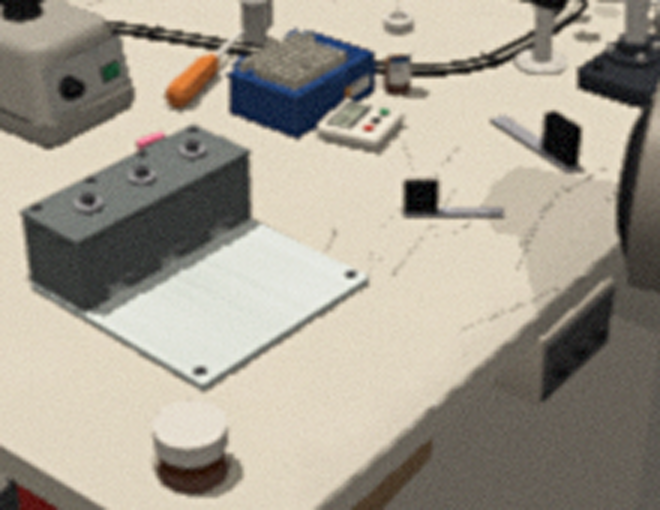

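View pics/side_crop.png

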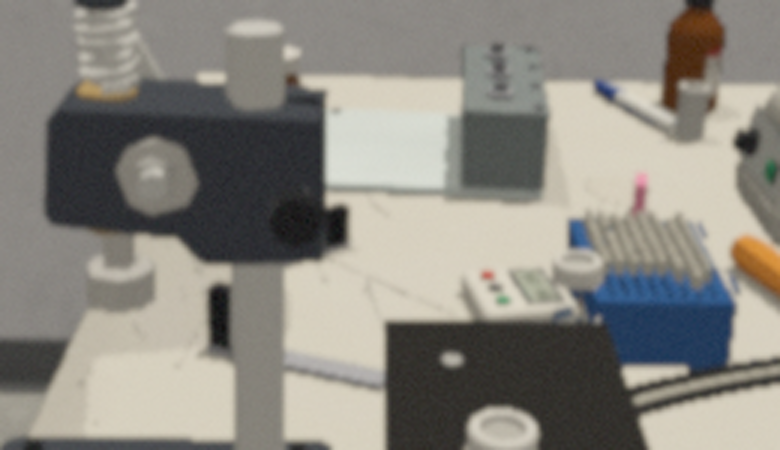

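```bash
python3 - <<'E'
from h import *
for n in ("scene","side","wrist"):
    s,c=pickle.load(open(n+"0.pkl","rb"));W=cloud(c,s)
    ok=(c["depth"]>0)
    # press top view
    m=ok&(W[...,0]>250)&(W[...,0]<750)&(W[...,1]<-300)&(W[...,1]>-700)&(W[...,2]>40)&(W[...,2]<360)
    P=W[m]; print(n,len(P))
    H=np.zeros((8,10),int)
    for p in P:
        i=int((p[0]-250)//50)
        j=int((-300-p[1])//50)
        if 0<=i<10 and 0<=j<8: H[j,i]=max(H[j,i],p[2])
    print("rows y -300,-350.. ; cols x 250..");print(H)
    m=ok&(np.hypot(W[...,0]-480,W[...,1]+265)<130)&(W[...,2]>12)&(W[...,2]<48)
    P=W[m]; print("grip",len(P),P.mean(0) if len(P) else 0, np.percentile(P,[2,98],axis=0) if len(P) else 0)
E
```

```text
scene 3014
rows y -300,-350.. ; cols x 250..
[[  0   0   0   0   0   0   0   0   0   0]
 [  0   0   0 204 214   0  97  97  95   0]
 [359   0   0 275 260 262  97  96  97   0]
 [359   0   0   0 261 259 109 108  97   0]
 [335 334   0   0   0   0 110 110 106   0]
 [  0   0   0   0   0   0 107 109  95   0]
 [  0   0   0   0   0   0  93 109  95  50]
 [  0   0   0   0   0   0  61  92  91  62]]
grip 316 [ 474.24233924 -311.79110727   26.27630869] [[ 447.43468343 -391.99439167   12.4479255 ]
 [ 520.28506313 -243.82314443   44.93169229]]
side 26954
rows y -300,-350.. ; cols x 250..
[[  0   0   0   0   0   0   0   0   0   0]
 [  0   0   0   0   0   0  95  95  94   0]
 [359   0 359 323 260 260  95  95  95   0]
 [359   0   0 278 261 260 109 109  95   0]
 [335 335   0   0   0   0 108 109  96   0]
 [335   0   0   0   0   0 109 109  95   0]
 [  0   0   0   0   0   0 110 109  96   0]
 [  0   0   0   0   0   0   0   0   0   0]]
grip 242 [ 459.48720931 -310.77696654   28.01891982] [[ 437.97283113 -393.2281575    13.18387429]
 [ 516.45543717 -252.2149756    44.35979445]]
wrist 51803
rows y -300,-350.. ; cols x 250..
[[  0   0   0   0   0   0   0   0   0   0]
 [  0   0   0   0   0   0   0   0   0   0]
 [340   0   0   0   0   0   0   0   0   0]
 [341   0   0   0   0   0   0   0   0   0]
 [336 316   0   0   0   0   0   0   0   0]
 [  0   0   0   0   0   0   0   0   0   0]
 [  0   0   0   0   0   0   0   0   0   0]
 [  0   0   0   0  62  56   0   0   0   0]]
grip 0 0 0
```

```bash
python3 - <<'E'
from h import *
for n in ("scene","side"):
    s,c=pickle.load(open(n+"0.pkl","rb"));W=cloud(c,s)
    if n=="side":
        for p in [(167,78),(185,110),(205,145),(215,160),(264,175),(200,215),(255,265),(300,285)]: print(p,W[p[1],p[0]].round(0))
    else:
        for p in [(556,110),(535,65),(540,85),(545,35),(520,75),(440,100),(430,150)]: print(p,W[p[1],p[0]].round(0))
s,c=pickle.load(open("side0.pkl","rb"))
cv2.imwrite("pics/side_press.png",cv2.resize(c["color"][50:380,130:430],None,fx=1.8,fy=1.8,interpolation=cv2.INTER_CUBIC))
# gauge grip tight, both cams
for n in ("scene","side"):
    s,c=pickle.load(open(n+"0.pkl","rb"));W=cloud(c,s)
    m=(c["depth"]>0)&(np.abs(W[...,0]-470)<40)&(np.abs(W[...,1]+255)<35)&(W[...,2]>10)&(W[...,2]<48)
    P=W[m];v,u=np.nonzero(m);print(n,len(P),P.mean(0).round(),np.percentile(P,[3,97],axis=0).round(),u.min(),u.max(),v.min(),v.max())
    m=(c["depth"]>0)&(np.abs(W[...,0]-460)<70)&(np.abs(W[...,1]+300)<200)&(c["color"].max(-1)<45)&(W[...,2]<48)
s,c=pickle.load(open("scene0.pkl","rb"));W=cloud(c,s)
np.set_printoptions(suppress=True,linewidth=200)
# block top plane z~76
m=(c["depth"]>0)&(np.abs(W[...,2]-76)<4)&(W[...,0]>550)&(W[...,0]<800)&(W[...,1]>-100)&(W[...,1]<220)
r=cv2.minAreaRect(W[m][:,:2].astype(np.float32));print(m.sum(),r,cv2.boxPoints(r))
m=(c["depth"]>0)&(np.abs(W[...,2]-8)<4)&(W[...,0]>400)&(W[...,0]<800)&(W[...,1]>-100)&(W[...,1]<220)&(c["color"].min(-1)>185)
r=cv2.minAreaRect(W[m][:,:2].astype(np.float32));print(m.sum(),r,cv2.boxPoints(r))
E
```

```text
(556, 110) [  370. -1248.   -34.]
(535, 65) [ 257. -453.  341.]
(540, 85) [ 216. -379.  319.]
(545, 35) [ 243. -432.  417.]
(520, 75) [  660. -1653.   -42.]
(440, 100) [ 479. -425.  216.]
(430, 150) [ 496. -432.   59.]
(167, 78) [ 381. -425.  363.]
(185, 110) [ 397. -416.  325.]
(205, 145) [ 419. -416.  282.]
(215, 160) [ 439. -457.  273.]
(264, 175) [ 497. -457.  256.]
(200, 215) [ 420. -467.  207.]
(255, 265) [ 458. -262.   29.]
(300, 285) [ 541. -289.    5.]
scene 177 [ 466. -251.   31.] [[ 448. -264.   13.]
 [ 487. -243.   45.]] 400 413 177 194
side 150 [ 454. -260.   30.] [[ 447. -264.   13.]
 [ 460. -252.   44.]] 249 256 254 274
1130 ((656.942626953125, 89.6806640625), (190.9995880126953, 74.02361297607422), 86.17589569091797) [[613.64404    -3.1380463]
 [687.5028     -8.074951 ]
 [700.2412    182.49937  ]
 [626.38245   187.43628  ]]
2249 ((606.993408203125, 53.035438537597656), (394.8690490722656, 303.06549072265625), 3.2975940704345703) [[ 401.1693   192.96045]
 [ 418.6023  -109.60326]
 [ 812.8175   -86.88957]
 [ 795.3845   215.67413]]
```

View pics/side_press.png

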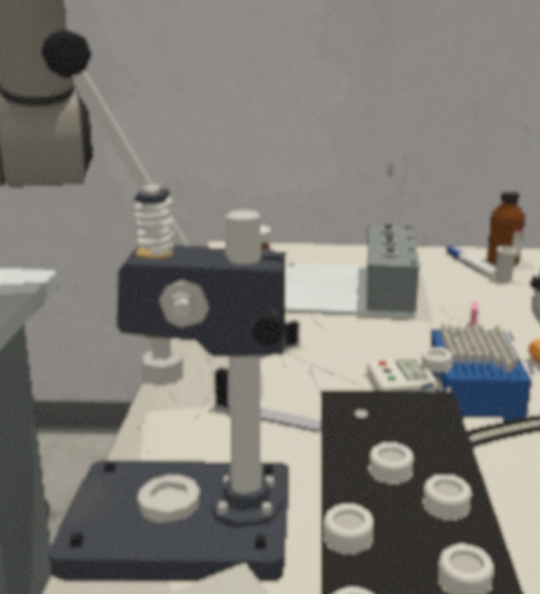

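```bash
python3 -m jog '[[1,[-0.19,0,-0.21],[0,0.2,0]],[1,[-0.38,0,-0.43],[0,0.4,0]],[1,[-0.56,0,-0.65],[0,0.6,0]],[1,[-0.74,0,-0.86],[0,0.8,0]],[1,[-0.74,0,-0.86],[0,1,0]],[1,[-0.74,0,-0.86],[0,1,0]],[1,[-0.74,0,-0.86],[0,1,0]],[1,[-0.74,0,-0.86],[0,1,0]]]'; python3 - <<'E'
from h import *; from workcell import *
s=get_state();c=read_camera("wrist");pickle.dump((s,c),open("wrist1.pkl","wb"));cv2.imwrite("pics/wrist1.png",c["color"]);print(s["eef_rot"],s["wrist_force"],s["qpos"])
E
```

```text
time: 0.95
ee_pos: [290.5, -250.1, 226.7]
eef_rot: [[-0.998, 0.0, -0.058], [0.058, -0.001, -0.998], [-0.0, -1.0, 0.001]]
wrist_force: [-0.5, -0.6, -0.3]
finger_gap: 1.002
[[-9.98304728e-01  4.57240391e-05 -5.82036833e-02]
 [ 5.82036511e-02 -5.28350911e-04 -9.98304591e-01]
 [-7.63984872e-05 -9.99999859e-01  5.24793906e-04]] [-0.47175777 -0.62100525 -0.28422413] [-9.11162123e-01  7.83061075e-02  1.86873286e+00 -3.09345072e-04
  1.19410817e+00  7.17984514e-01]
```

View pics/wrist1.png

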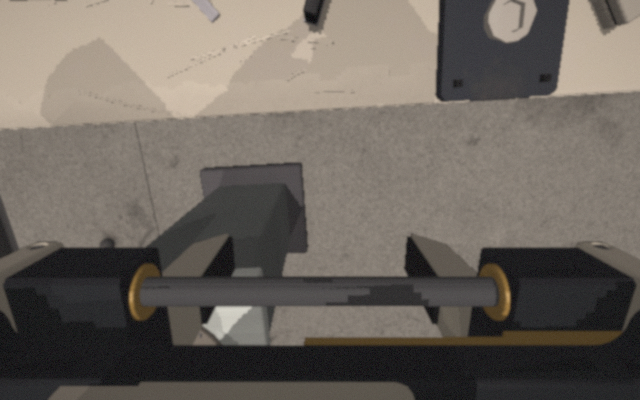

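```bash
python3 - <<'E'
from h import *
np.set_printoptions(suppress=True,linewidth=200)
for n in ("scene","side"):
    s,c=pickle.load(open(n+"0.pkl","rb"));W=cloud(c,s)
    m=(c["depth"]>0)&(W[...,0]>380)&(W[...,0]<545)&(W[...,1]<-290)&(W[...,1]>-410)&(W[...,2]>15)&(W[...,2]<400)
    P=W[m]; P=P[np.argsort(-P[:,1])]; print(n,len(P)); print(P[:len(P):max(1,len(P)//25)].round())
E
```

```text
scene 330
[[ 508. -378.   18.]
 [ 510. -381.   19.]
 [ 484. -383.   17.]
 [ 495. -383.   23.]
 [ 466. -385.   18.]
 [ 495. -385.   16.]
 [ 468. -387.   27.]
 [ 497. -388.   24.]
 [ 509. -390.   26.]
 [ 507. -393.   25.]
 [ 466. -395.   27.]
 [ 473. -397.   24.]
 [ 514. -399.   27.]
 [ 488. -400.   25.]
 [ 509. -401.   31.]
 [ 468. -402.  199.]
 [ 454. -403.  205.]
 [ 462. -404.  192.]
 [ 460. -405.  195.]
 [ 462. -405.   24.]
 [ 437. -406.  238.]
 [ 441. -406.  248.]
 [ 431. -407.  253.]
 [ 453. -408.   23.]
 [ 446. -409.  233.]
 [ 468. -410.  214.]]
side 813
[[ 433. -383.   23.]
 [ 425. -386.   25.]
 [ 400. -387.   25.]
 [ 414. -388.   24.]
 [ 457. -390.   24.]
 [ 443. -391.   25.]
 [ 419. -392.   25.]
 [ 424. -393.   24.]
 [ 520. -394.   26.]
 [ 468. -395.   25.]
 [ 387. -396.   24.]
 [ 506. -397.   23.]
 [ 474. -398.   25.]
 [ 387. -399.   24.]
 [ 508. -400.   32.]
 [ 425. -401.   24.]
 [ 473. -402.   24.]
 [ 442. -403.   24.]
 [ 454. -404.   25.]
 [ 510. -405.   28.]
 [ 443. -406.   24.]
 [ 431. -407.   25.]
 [ 444. -407.   24.]
 [ 388. -408.  347.]
 [ 403. -409.  318.]
 [ 428. -410.  272.]]
```

```bash
python3 -m jog '[[1,[-0.18,0,-0.03],[0,0.2,0]],[1,[-0.36,0,-0.07],[0,0.4,0]],[1,[-0.54,0,-0.11],[0,0.6,0]],[1,[-0.54,0,-0.11],[0,0.72,0]],[1,[-0.54,0,-0.11],[0,0.72,0]],[1,[-0.54,0,-0.11],[0,0.72,0]],[1,[-0.54,0,-0.11],[0,0.72,0]],[1,[-0.54,0,-0.11],[0,0.72,0]]]'; python3 - <<'E'
from h import *; from workcell import *
np.set_printoptions(suppress=True,linewidth=200)
s=get_state();c=read_camera("wrist");pickle.dump((s,c),open("wrist2.pkl","wb"));cv2.imwrite("pics/wrist2.png",c["color"]);print(s["ee_pos"],s["eef_rot"])
W=cloud(c,s);ok=c["depth"]>0
m=ok&(np.hypot(W[...,0]-466,W[...,1]+251)<45)&(W[...,2]>36)&(W[...,2]<52)
P=W[m];print(len(P),P.mean(0));r=cv2.minAreaRect(P[:,:2].astype(np.float32));print(r,cv2.boxPoints(r))
v,u=np.nonzero(m);print(u.min(),u.max(),v.min(),v.max())
E
```

```text
time: 1.8
ee_pos: [399.2, -234.0, 226.8]
eef_rot: [[-0.906, 0.0, -0.422], [0.422, -0.0, -0.906], [-0.0, -1.0, 0.0]]
wrist_force: [0.2, 0.1, -0.0]
finger_gap: 1.003
[ 399.17074216 -234.01234048  226.83857193] [[-0.90641925  0.00012472 -0.42237914]
 [ 0.42237911 -0.00021428 -0.90641924]
 [-0.00020355 -0.99999997  0.00014155]]
573 [ 467.24198585 -257.08305924   44.19366942]
((466.94207763671875, -256.848388671875), (14.899331092834473, 39.96841049194336), 69.62574768066406) [[ 445.6145  -256.87448]
 [ 483.08246 -270.78952]
 [ 488.26965 -256.8223 ]
 [ 450.8017  -242.90726]]
304 320 88 128
```

View pics/wrist2.png

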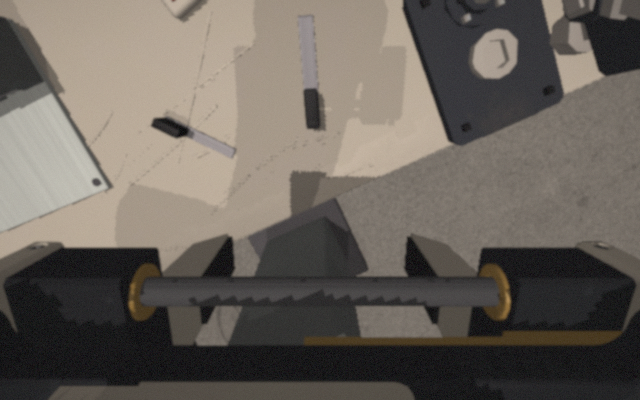

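```bash
python3 - <<'E'
from h import *
np.set_printoptions(suppress=True,linewidth=200)
s,c=pickle.load(open("wrist2.pkl","rb"));W=cloud(c,s)
def plane(u,v,z):  # intersect
    a=world(c,np.array([u]),np.array([v]),np.array([100.]),s)[0];b=world(c,np.array([u]),np.array([v]),np.array([300.]),s)[0]
    return a+(b-a)*(z-a[2])/(b[2]-a[2])
for p in [(302,18),(306,15),(310,18),(303,50),(317,50),(305,85),(319,85)]: print(p,plane(*p,5).round(1),W[p[1],p[0]].round(1))
y0,y1,x0,x1=5,140,250,370
cv2.imwrite("pics/w2crop.png",cv2.resize(c["color"][y0:y1,x0:x1],None,fx=4,fy=4,interpolation=cv2.INTER_CUBIC))
g=np.array([467.,-257,30]);d=g-s["ee_pos"];print((d@s["eef_rot"])/200)
E
```

```text
(302, 18) [ 553.9 -285.8    5. ] [ 553.9 -285.8    5. ]
(306, 15) [ 554.6 -290.9    5. ] [ 554.7 -290.9    4.8]
(310, 18) [ 550.3 -293.5    5. ] [ 550.  -293.4    6.6]
(303, 50) [ 525.6 -273.3    5. ] [ 525.2 -273.3    7.2]
(317, 50) [ 519.2 -287.1    5. ] [ 519.7 -287.3    0.7]
(305, 85) [ 492.4 -259.8    5. ] [ 492.4 -259.8    5. ]
(319, 85) [ 485.9 -274.     5. ] [ 486.1 -274.     0.9]
[-0.35575592  0.98425976 -0.03920535]
```

View pics/w2crop.png

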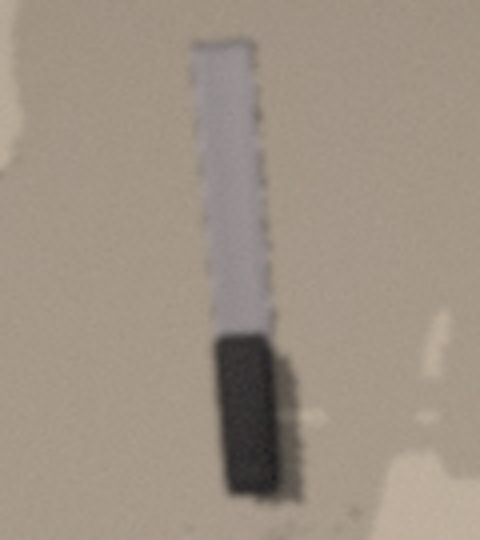

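```bash
python3 -m jog '[[1,[-0.18,0,-0.02],[0,-0.15,0]],[1,[-0.356,0,-0.04],[0,-0.15,0]],[1,[-0.356,0.2,-0.04],[0,-0.15,0]],[1,[-0.356,0.4,-0.04],[0,-0.15,0]],[1,[-0.356,0.6,-0.04],[0,-0.15,0]],[1,[-0.356,0.7,-0.04],[0,-0.15,0]],[1,[-0.356,0.7,-0.04],[0,-0.15,0]],[1,[-0.356,0.7,-0.04],[0,-0.15,0]]]'; python3 - <<'E'
from h import *; from workcell import *
np.set_printoptions(suppress=True,linewidth=200)
s=get_state();c=read_camera("wrist");pickle.dump((s,c),open("wrist3.pkl","wb"));cv2.imwrite("pics/wrist3.png",c["color"]);print(s["ee_pos"],s["wrist_force"])
W=cloud(c,s);ok=c["depth"]>0
m=ok&(np.hypot(W[...,0]-466,W[...,1]+256)<40)&(W[...,2]>38)&(W[...,2]<52)
P=W[m];print(len(P),P.mean(0));r=cv2.minAreaRect(P[:,:2].astype(np.float32));print(r)
g=np.array([467.,-257,11]);print(((g-s["ee_pos"])@s["eef_rot"])/200)
E
```

```text
time: 2.65
ee_pos: [467.8, -256.8, 87.4]
eef_rot: [[-0.937, 0.001, -0.35], [0.35, -0.001, -0.937], [-0.001, -1.0, 0.0]]
wrist_force: [0.8, -0.1, 0.7]
finger_gap: 0.998
[ 467.84304456 -256.84869945   87.40342225] [ 0.76417742 -0.10941886  0.68527862]
1203 [ 468.31691056 -257.33651472   44.32776269]
((467.22601318359375, -256.7451477050781), (14.71057415008545, 40.18355941772461), 68.75411987304688)
[0.00395309 0.38201501 0.00207858]
```

View pics/wrist3.png

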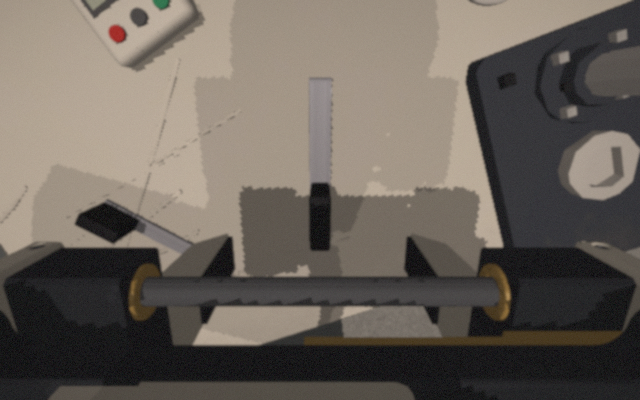

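```bash
python3 -m jog '[[1,[0,0.15,0],[0,0,0]],[1,[0,0.3,0],[0,0,0]],[1,[0,0.38,0],[0,0,0]],[1,[0,0.38,0],[0,0,0]],[-1,[0,0.38,0],[0,0,0]],[-1,[0,0.38,0],[0,0,0]],[-1,[0,0.38,0],[0,0,0]],[-1,[0,0.38,0],[0,0,0]]]'; python3 -m jog '[[-1,[0,0,0],[0,0,0]],[-1,[0,0,0],[0,0,0]],[-1,[0,0,0],[0,0,0]],[-1,[0,0,0],[0,0,0]],[-1,[0,-0.05,0],[0,0,0]],[-1,[0,-0.2,0],[0,0,0]],[-1,[0,-0.45,0],[0,0,0]],[-1,[0,-0.45,0],[0,0,0]]]'
```

```text
time: 3.5
ee_pos: [468.0, -256.8, 11.7]
eef_rot: [[-0.937, 0.001, -0.35], [0.35, -0.001, -0.937], [-0.002, -1.0, 0.001]]
wrist_force: [0.5, -0.1, 0.0]
finger_gap: 0.702
time: 4.3
ee_pos: [470.8, -258.7, 107.3]
eef_rot: [[-0.937, 0.01, -0.35], [0.35, -0.007, -0.937], [-0.012, -1.0, 0.003]]
wrist_force: [0.1, 0.1, -0.3]
finger_gap: 0.022
```

```bash
python3 -m jog '[[1,[0,0,0],[0,0,0]],[1,[0,0,0],[0,0,0]],[1,[0,0,0],[0,0,0]],[1,[0,0,0],[0,0,0]],[1,[0,0,0],[0,0,0]],[1,[0,0,0],[0,0,0]],[1,[0,0,0],[0,0,0]],[1,[0,0,0],[0,0,0]]]';  python3 - <<'E'
from h import *; from workcell import *
np.set_printoptions(suppress=True,linewidth=200)
s=get_state();c=read_camera("wrist");pickle.dump((s,c),open("wrist4.pkl","wb"));cv2.imwrite("pics/wrist4.png",c["color"]);print(s["ee_pos"],s["wrist_force"])
W=cloud(c,s);ok=c["depth"]>0
m=ok&(np.hypot(W[...,0]-466,W[...,1]+256)<40)&(W[...,2]>38)&(W[...,2]<52)
P=W[m];print(len(P),P.mean(0));r=cv2.minAreaRect(P[:,:2].astype(np.float32));print(r)
g=np.array([467.,-257,11]);print(((g-s["ee_pos"])@s["eef_rot"])/200)
E
```

```text
time: 5.1
ee_pos: [467.6, -256.4, 100.6]
eef_rot: [[-0.937, -0.0, -0.35], [0.35, -0.0, -0.937], [0.0, -1.0, 0.0]]
wrist_force: [-0.4, 0.1, -0.1]
finger_gap: 0.665
[ 467.57174906 -256.41587363  100.64492935] [-0.35915267  0.13328819 -0.10875969]
1071 [ 468.45670926 -257.39609231   44.32211721]
((467.38092041015625, -257.1438293457031), (13.701274871826172, 39.64108657836914), 69.25948333740234)
[0.0016239  0.44822491 0.00371892]
```

View pics/wrist4.png

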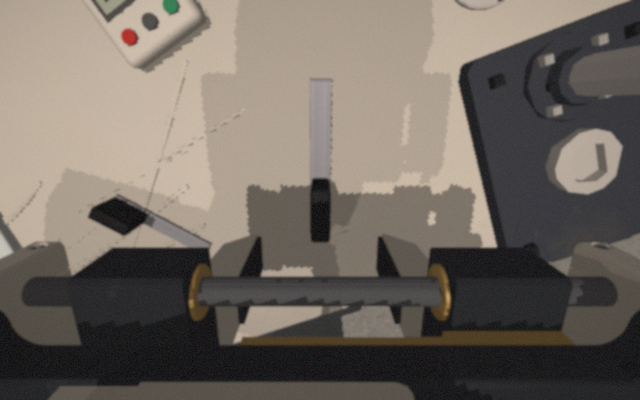

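```bash
python3 -m jog '[[0,[0,0.15,0.003],[0,0,0]],[0,[0,0.3,0.003],[0,0,0]],[0,[0,0.4,0.003],[0,0,0]],[0,[0,0.447,0.003],[0,0,0]],[-1,[0,0.447,0.003],[0,0,0]],[-1,[0,0.447,0.003],[0,0,0]],[-1,[0,0.447,0.003],[0,0,0]],[-1,[0,0.447,0.003],[0,0,0]]]'; python3 -m jog '[[-1,[0,0,0],[0,0,0]],[-1,[0,0,0],[0,0,0]],[-1,[0,0,0],[0,0,0]],[-1,[0,0,0],[0,0,0]],[-1,[0,0,0],[0,0,0]],[-1,[0,0,0],[0,0,0]],[-1,[0,0,0],[0,0,0]],[-1,[0,0,0],[0,0,0]]]'
```

```text
time: 5.95
ee_pos: [468.0, -257.4, 12.4]
eef_rot: [[-0.937, 0.002, -0.35], [0.35, -0.001, -0.937], [-0.002, -1.0, 0.001]]
wrist_force: [-0.0, 0.3, 0.4]
finger_gap: 0.2
time: 6.75
ee_pos: [467.8, -257.3, 12.2]
eef_rot: [[-0.937, 0.001, -0.35], [0.35, -0.001, -0.937], [-0.001, -1.0, 0.0]]
wrist_force: [-1.6, -0.1, 6.0]
finger_gap: 0.151
```

```bash
python3 -m jog '[[-1,[0,-0.2,0],[0,0,0]],[-1,[0,-0.45,0],[0,0,0]],[-1,[0.1,-0.5,-0.2],[0,0,0]],[-1,[0.2,-0.5,-0.42],[0,0,0]],[-1,[0.3,-0.5,-0.64],[0,0,0]],[-1,[0.375,-0.5,-0.79],[0,0,0]],[-1,[0.375,-0.5,-0.79],[0,0,0]],[-1,[0.375,-0.5,-0.79],[0,0,0]]]'; python3 -m jog '[[-1,[0.1,0,-0.2],[0,-0.1,0]],[-1,[0.2,0,-0.42],[0,-0.25,0]],[-1,[0.3,0,-0.64],[0,-0.45,0]],[-1,[0.375,0,-0.79],[0,-0.58,0]],[-1,[0.375,0,-0.79],[0,-0.58,0]],[-1,[0.375,0,-0.79],[0,-0.58,0]],[-1,[0.375,0,-0.79],[0,-0.58,0]],[-1,[0.375,0,-0.79],[0,-0.58,0]]]'
python3 - <<'E'
from h import *; from workcell import *
np.set_printoptions(suppress=True,linewidth=200)
s=get_state();c=read_camera("wrist");pickle.dump((s,c),open("wrist5.pkl","wb"));cv2.imwrite("pics/wrist5.png",c["color"]);print(s["ee_pos"],s["wrist_force"])
c=read_camera("scene");pickle.dump((s,c),open("scene5.pkl","wb"));cv2.imwrite("pics/scene5.png",cv2.resize(c["color"][120:340,180:480],None,fx=2.5,fy=2.5,interpolation=cv2.INTER_CUBIC))
E
```

```text
time: 7.55
ee_pos: [452.5, -82.2, 111.5]
eef_rot: [[-0.938, 0.0, -0.348], [0.348, -0.0, -0.938], [-0.001, -1.0, 0.0]]
wrist_force: [0.0, 0.1, -1.6]
finger_gap: 0.149
time: 8.35
ee_pos: [437.8, 90.2, 111.2]
eef_rot: [[-0.998, 0.0, -0.056], [0.056, -0.0, -0.998], [-0.0, -1.0, 0.0]]
wrist_force: [-0.1, 0.1, -1.3]
finger_gap: 0.152
[437.78830238  90.18507661 111.22739562] [-0.0537264   0.14434562 -1.34889086]
```

View pics/wrist5.png

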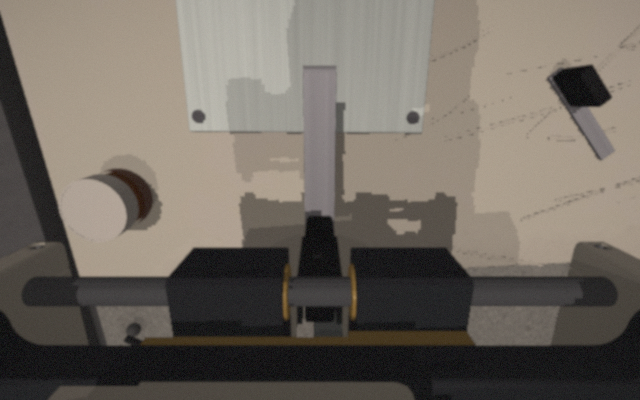

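View pics/scene5.png

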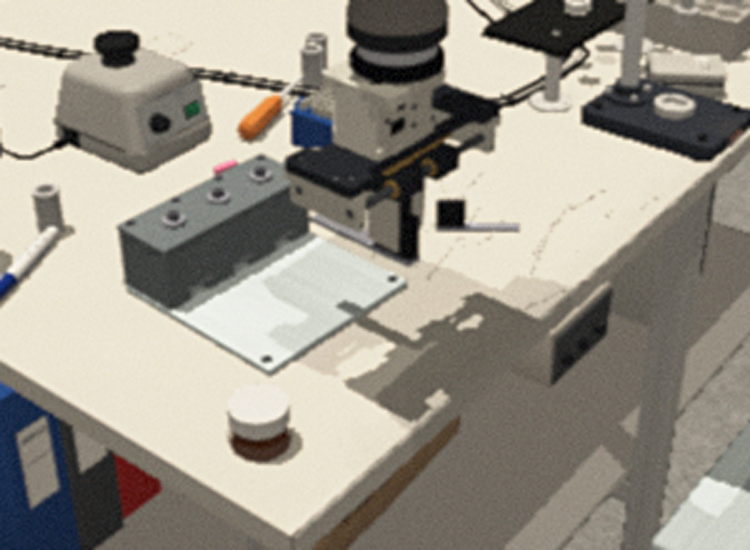

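```bash
python3 - <<'E'
from h import *
np.set_printoptions(suppress=True,linewidth=200)
s,c=pickle.load(open("wrist5.pkl","rb"))
def plane(u,v,z):
    a=world(c,np.array([u]),np.array([v]),np.array([100.]),s)[0];b=world(c,np.array([u]),np.array([v]),np.array([300.]),s)[0]
    return a+(b-a)*(z-a[2])/(b[2]-a[2])
W=cloud(c,s); print("apron z",W[40,220],W[40,400],"blade",W[75,320],W[110,320],W[200,320],W[160,320])
g=cv2.cvtColor(c["color"],cv2.COLOR_BGR2GRAY).astype(float)
im=c["color"].astype(int)
# left edge: rows 10..110, right edge: rows
for v in (10,40,70,100): 
    print(v,[tuple(im[v,u]) for u in range(176,192,2)])
cv2.imwrite("pics/w5a.png",cv2.resize(c["color"][90:150,170:240],None,fx=8,fy=8,interpolation=cv2.INTER_NEAREST))
cv2.imwrite("pics/w5b.png",cv2.resize(c["color"][90:150,370:440],None,fx=8,fy=8,interpolation=cv2.INTER_NEAREST))
for p in [(189.5,131),(422,131),(178,5),(433,5)]: print(p,plane(*p,8),plane(*p,0))
for p in [(304,67),(336,67),(304,120),(335,120),(304,215),(335,215)]: print("blade",p,W[p[1],p[0]])
E
```

```text
apron z [562.3918014  156.67677058   9.05411917] [555.00135064  24.68753414   9.55123551] blade [526.84169404  85.32044974 104.57848894] [510.67943892  86.20412048 104.38657856] [464.58311199  88.72905832 105.29620611] [485.75862115  87.56625853 103.96245432]
10 [(np.int64(145), np.int64(156), np.int64(163)), (np.int64(166), np.int64(174), np.int64(176)), (np.int64(171), np.int64(181), np.int64(181)), (np.int64(166), np.int64(177), np.int64(178)), (np.int64(163), np.int64(172), np.int64(173)), (np.int64(160), np.int64(170), np.int64(171)), (np.int64(163), np.int64(171), np.int64(174)), (np.int64(162), np.int64(172), np.int64(173))]
40 [(np.int64(138), np.int64(155), np.int64(168)), (np.int64(141), np.int64(158), np.int64(168)), (np.int64(156), np.int64(166), np.int64(169)), (np.int64(169), np.int64(180), np.int64(181)), (np.int64(171), np.int64(179), np.int64(183)), (np.int64(168), np.int64(175), np.int64(179)), (np.int64(167), np.int64(175), np.int64(178)), (np.int64(164), np.int64(174), np.int64(175))]
70 [(np.int64(138), np.int64(155), np.int64(168)), (np.int64(139), np.int64(156)
[... 696 characters left out ...]
98.41569497 190.5759697    8.        ] [497.94035792 193.75247887   0.        ]
(422, 131) [488.15807964   5.80064443   8.        ] [487.36952228   3.33496658   0.        ]
(178, 5) [586.97963192 183.79870938   8.        ] [589.20862941 186.76827225   0.        ]
(433, 5) [576.87270958   1.01115441   8.        ] [578.79308824  -1.6007724    0.        ]
blade (304, 67) [530.94187045  92.7761805  103.44713145]
blade (336, 67) [529.97076586  77.52392359 104.71204132]
blade (304, 120) [506.36251058  94.38674413 105.27402831]
blade (335, 120) [505.44918886  78.98735636 104.07229969]
blade (304, 215) [420.23879977 104.95242394   0.81033203]
blade (335, 215) [418.66254965  77.65511552   0.6510814 ]
```

View pics/w5a.png

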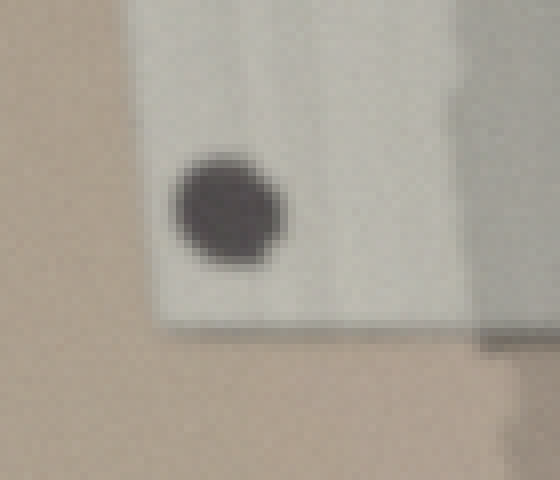

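View pics/w5b.png

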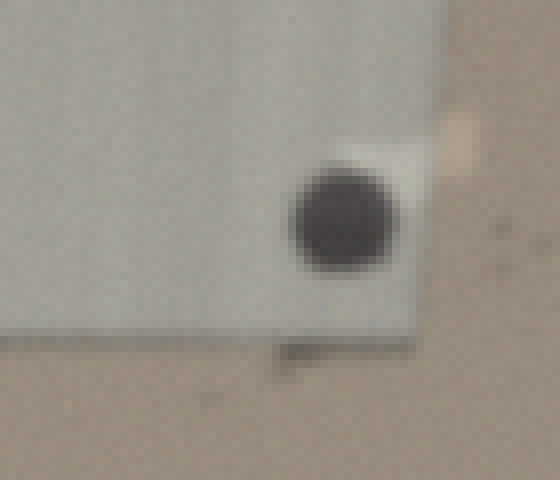

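```bash
python3 -m jog '[[-1,[-0.1,0.1,-0.02],[0,0.013,0]],[-1,[-0.2,0.2,-0.04],[0,0.013,0]],[-1,[-0.3,0.3,-0.054],[0,0.013,0]],[-1,[-0.373,0.405,-0.054],[0,0.013,0]],[-1,[-0.373,0.405,-0.054],[0,0.013,0]],[-1,[-0.373,0.405,-0.054],[0,0.013,0]],[-1,[-0.373,0.405,-0.054],[0,0.013,0]],[-1,[-0.373,0.405,-0.054],[0,0.013,0]]]'
python3 - <<'E'
from h import *; from workcell import *
np.set_printoptions(suppress=True,linewidth=200)
s=get_state();c=read_camera("wrist");pickle.dump((s,c),open("wrist6.pkl","wb"));cv2.imwrite("pics/wrist6.png",c["color"]);print(s["ee_pos"],s["wrist_force"],s["moment"])
c=read_camera("scene");pickle.dump((s,c),open("scene6.pkl","wb"));cv2.imwrite("pics/scene6.png",cv2.resize(c["color"][160:280,200:370],None,fx=4.5,fy=4.5,interpolation=cv2.INTER_CUBIC))
E
```

```text
time: 9.25
ee_pos: [512.4, 98.3, 31.4]
eef_rot: [[-0.998, 0.002, -0.06], [0.06, -0.0, -0.998], [-0.001, -1.0, -0.0]]
wrist_force: [0.1, 0.1, -0.9]
finger_gap: 0.152
[512.4273699   98.27283288  31.44133695] [ 0.12833296  0.14070858 -0.91540249] [-0.01125918  0.0589213   0.05478262]
```

View pics/wrist6.png

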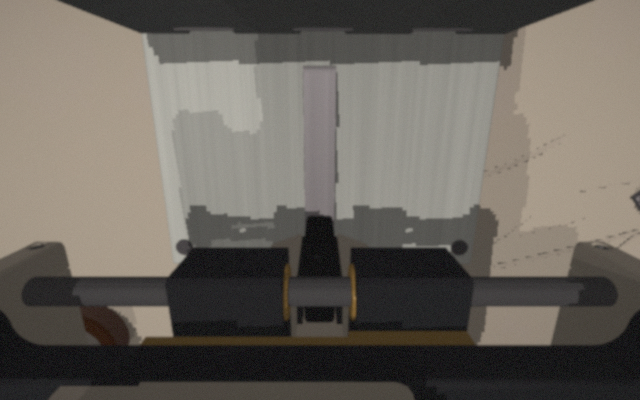

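View pics/scene6.png

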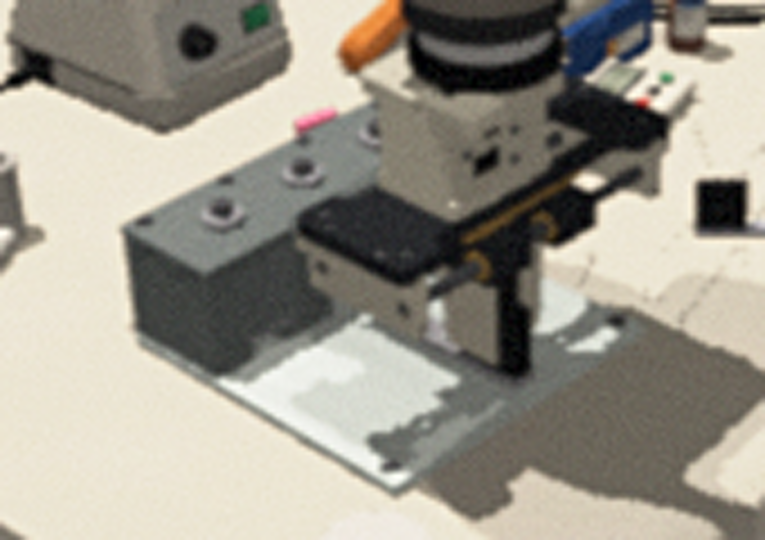

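```bash
python3 - <<'E'
from h import *
s,c=pickle.load(open("wrist6.pkl","rb"))
a=c["color"][0:75,130:530]; a=np.clip(a.astype(float)*2,0,255).astype(np.uint8)
cv2.imwrite("pics/w6c.png",cv2.resize(a,None,fx=2,fy=6,interpolation=cv2.INTER_CUBIC))
def plane(u,v,z):
    a=world(c,np.array([u]),np.array([v]),np.array([100.]),s)[0];b=world(c,np.array([u]),np.array([v]),np.array([300.]),s)[0]
    return a+(b-a)*(z-a[2])/(b[2]-a[2])
for v in (24,27,29,31,33): print(v,c["color"][v,160:500:1].mean(1).astype(int)[::6])
g=c["color"][:,:,1].astype(int)
for v in (40,100,140,200):
    row=g[v]; dif=np.diff(cv2.GaussianBlur(row.astype(np.float32)[None],(5,1),0)[0]); 
    print(v,"L",np.argmax(np.abs(dif[130:182]))+130,"R",np.argmax(np.abs(dif[470:515]))+470,"bl",np.argmax(np.abs(dif[292:315]))+292,np.argmax(np.abs(dif[325:345]))+325)
for p in [(147,40),(158,140),(503,40),(489,140),(320,32),(150,32),(500,32)]: print(p,plane(*p,8))
for p in [(304,68),(336,68),(304,130),(335.5,130)]: print(p,plane(*p,24))
E
```

```text
24 [46 42 44 41 46 45 51 46 45 43 43 46 40 49 43 40 41 40 42 43 44 43 41 39
 44 43 36 46 42 45 43 40 39 38 41 44 44 45 46 41 43 45 45 44 45 41 42 41
 39 44 41 41 44 43 38 39 41]
27 [45 43 47 60 62 64 63 61 63 66 62 61 54 47 46 43 43 41 41 42 39 44 44 50
 55 54 52 48 51 50 55 48 49 43 42 44 40 40 40 43 41 43 45 51 50 50 44 47
 46 47 50 47 46 42 43 35 40]
29 [46 41 47 69 72 76 75 77 73 76 76 75 69 50 48 46 39 42 43 37 43 43 52 63
 68 66 68 64 65 68 66 65 56 43 43 45 42 47 45 46 42 42 52 61 61 63 62 62
 59 60 60 58 51 39 42 39 40]
31 [47 48 44 50 49 80 94 90 91 92 93 90 78 45 48 44 48 43 45 40 46 48 45 47
 76 70 73 75 71 72 74 52 46 43 41 44 43 40 43 40 44 42 53 72 71 71 73 74
 75 68 51 52 45 46 45 42 41]
33 [ 74  73  72  72  73  95 101  97  98 103 103 100  99  73  70  72  69  60
  57  54  57  55  54  55  80  76  81  82  81  79  78  62  57  56  55  57
  54  56  57  52  55  52  74  79  81  80  82  80  80  79  51  52  51  55
  50  52  52]
40 L 147 R 512 bl 300 334
100 L 151 R 514 bl 302 338
140 L 172 R 487 bl 303 336
200 L 180 R 477 bl 304 335
(147, 40) [624.91085907 180.61884912   8.        ]
(158, 140) [574.26832692 185.15582098   8.        ]
(503, 40) [614.02460192  -1.94297647   8.        ]
(489, 140) [563.25531063   0.72857394   8.        ]
(320, 32) [623.33391217  91.69696602   8.        ]
(150, 32) [628.49818171 178.31037529   8.        ]
(500, 32) [ 6.17864250e+02 -3.83891036e-02  8.00000000e+00]
(304, 68) [605.1349065  100.49717013  24.        ]
(336, 68) [604.22155416  85.1860071   24.        ]
(304, 130) [576.05760611 102.6194963   24.        ]
(335.5, 130) [575.1098698   86.74601195  24.        ]
```

View pics/w6c.png

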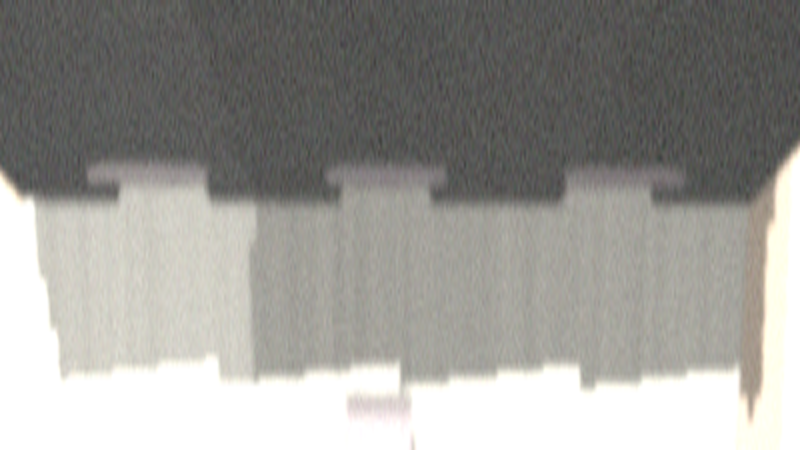

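```bash
python3 - <<'E'
from h import *
s,c=pickle.load(open("wrist6.pkl","rb"))
def plane(u,v,z):
    a=world(c,np.array([u]),np.array([v]),np.array([100.]),s)[0];b=world(c,np.array([u]),np.array([v]),np.array([300.]),s)[0]
    return a+(b-a)*(z-a[2])/(b[2]-a[2])
P=[plane(u,v,8) for u,v in ((211.5,32.3),(322.5,33),(434,33.6))]
for p in P: print(p)
d=P[0]-P[2];print(np.hypot(*d[:2]),np.degrees(np.arctan2(-d[0],d[1])))
print(np.degrees(np.arctan2(s["eef_rot"][1,0],-s["eef_rot"][0,0])))
E
```

```text
[626.4925283  147.00084402   8.        ]
[622.79640939  90.44924424   8.        ]
[619.12679482  33.57102504   8.        ]
113.66871980350825 -3.7153699936599547
3.460464539335703
```

```bash
python3 -m jog '[[-1,[0,0.02,0.0065],[0,0.008,0]],[-1,[0,0.04,0.0065],[0,0.008,0]],[-1,[0,0.048,0.0065],[0,0.008,0]],[-1,[0,0.048,0.0065],[0,0.008,0]],[-1,[0,0.048,0.0065],[0,0.008,0]],[-1,[0,0.048,0.0065],[0,0.008,0]],[-1,[0,0.048,0.0065],[0,0.008,0]],[-1,[0,0.048,0.0065],[0,0.008,0]]]'
python3 - <<'E'
from h import *; from workcell import *
s=get_state();c=read_camera("wrist");print(s["ee_pos"],s["wrist_force"],s["moment"])
E
```

```text
time: 10.15
ee_pos: [512.4, 97.0, 20.7]
eef_rot: [[-0.998, 0.0, -0.064], [0.064, -0.0, -0.998], [-0.0, -1.0, 0.0]]
wrist_force: [-0.6, 0.7, -0.5]
finger_gap: 0.15
[512.36024274  96.99467444  20.69701897] [-0.58774841  0.74844985 -0.49192032] [ 0.05032941  0.11764068 -0.00820053]
```

```bash
python3 -m jog '[[-1,[-0.03,0,0],[0,0,0]],[-1,[-0.06,0,0],[0,0,0]],[-1,[-0.09,0,0],[0,0,0]],[-1,[-0.11,0,0],[0,0,0]],[-1,[-0.13,0,0],[0,0,0]],[-1,[-0.14,0,0],[0,0,0]],[-1,[-0.14,0,0],[0,0,0]],[-1,[-0.14,0,0],[0,0,0]]]'
python3 - <<'E'
from h import *; from workcell import *
s=get_state();c=read_camera("wrist");pickle.dump((s,c),open("wrist7.pkl","wb"));cv2.imwrite("pics/wrist7.png",c["color"]);print(s["ee_pos"],s["wrist_force"],s["moment"])
E
```

```text
time: 11.0
ee_pos: [540.1, 95.2, 20.6]
eef_rot: [[-0.998, -0.0, -0.064], [0.064, -0.0, -0.998], [0.0, -1.0, 0.0]]
wrist_force: [0.4, -0.5, -0.5]
finger_gap: 0.152
[540.09836678  95.18761787  20.62626633] [ 0.3891365  -0.52649438 -0.48818062] [ 0.02740462  0.04686413 -0.02039108]
```

View pics/wrist7.png

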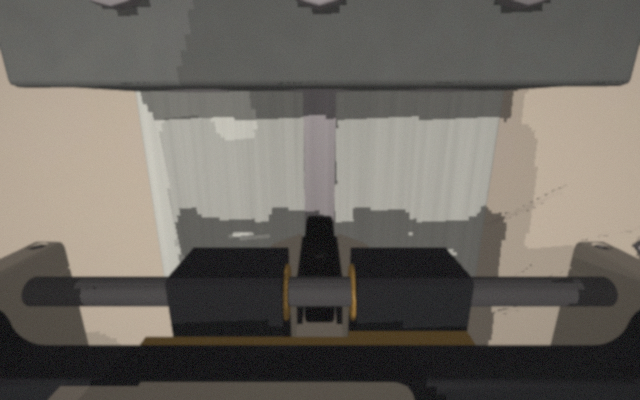

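```bash
python3 -m jog '[[-1,[-0.005,0,0],[0,0,0]],[-1,[-0.01,0,0],[0,0,0]],[-1,[-0.015,0,0],[0,0,0]],[-1,[-0.02,0,0],[0,0,0]],[-1,[-0.025,0,0],[0,0,0]],[-1,[-0.025,0,0],[0,0,0]],[-1,[-0.025,0,0],[0,0,0]],[-1,[-0.025,0,0],[0,0,0]]]'
python3 -m jog '[[-1,[-0.003,0,0],[0,0,0]],[-1,[-0.006,0,0],[0,0,0]],[-1,[-0.01,0,0],[0,0,0]],[-1,[-0.01,0,0],[0,0,0]],[-1,[-0.01,0,0],[0,0,0]],[-1,[-0.01,0,0],[0,0,0]],[-1,[-0.01,0,0],[0,0,0]],[-1,[-0.01,0,0],[0,0,0]]]'
```

```text
time: 11.85
ee_pos: [545.2, 94.9, 20.7]
eef_rot: [[-0.998, -0.0, -0.064], [0.064, -0.0, -0.998], [0.0, -1.0, 0.0]]
wrist_force: [0.4, -0.3, -0.0]
finger_gap: 0.152
time: 12.65
ee_pos: [547.2, 94.7, 20.7]
eef_rot: [[-0.998, -0.0, -0.065], [0.065, -0.0, -0.998], [0.0, -1.0, 0.0]]
wrist_force: [-0.3, 0.1, -0.5]
finger_gap: 0.15
```

Tip depth is about 17–19 mm with no force yet, so I continue in 2 mm steps.

```bash
python3 -m jog '[[-1,[-0.003,0,0],[0,0,0]],[-1,[-0.006,0,0],[0,0,0]],[-1,[-0.01,0,0],[0,0,0]],[-1,[-0.01,0,0],[0,0,0]],[-1,[-0.01,0,0],[0,0,0]],[-1,[-0.01,0,0],[0,0,0]],[-1,[-0.01,0,0],[0,0,0]],[-1,[-0.01,0,0],[0,0,0]]]'
```

```text
time: 13.45
ee_pos: [549.2, 94.6, 20.6]
eef_rot: [[-0.998, -0.0, -0.065], [0.065, -0.0, -0.998], [0.0, -1.0, 0.0]]
wrist_force: [0.6, 0.7, -2.3]
finger_gap: 0.149
```

```bash
python3 -m jog '[[-1,[-0.003,0,0],[0,0,0]],[-1,[-0.006,0,0],[0,0,0]],[-1,[-0.01,0,0],[0,0,0]],[-1,[-0.01,0,0],[0,0,0]],[-1,[-0.01,0,0],[0,0,0]],[-1,[-0.01,0,0],[0,0,0]],[-1,[-0.01,0,0],[0,0,0]],[-1,[-0.01,0,0],[0,0,0]]]'
```

```text
time: 14.25
ee_pos: [549.9, 94.6, 20.5]
eef_rot: [[-0.998, -0.003, -0.064], [0.064, -0.0, -0.998], [0.003, -1.0, 0.0]]
wrist_force: [-5.6, -0.3, 0.8]
finger_gap: 0.147
```

```bash
python3 -m jog '[[-1,[-0.003,0,0],[0,0,0]],[-1,[-0.006,0,0],[0,0,0]],[-1,[-0.006,0,0],[0,0,0]],[-1,[-0.006,0,0],[0,0,0]],[-1,[-0.006,0,0],[0,0,0]],[-1,[-0.006,0,0],[0,0,0]],[-1,[-0.006,0,0],[0,0,0]],[-1,[-0.006,0,0],[0,0,0]]]'
```

```text
time: 15.05
ee_pos: [550.1, 94.6, 20.6]
eef_rot: [[-0.998, -0.005, -0.064], [0.064, -0.0, -0.998], [0.005, -1.0, 0.0]]
wrist_force: [-9.2, 1.6, 4.0]
finger_gap: 0.151
```

```bash
python3 -m jog '[[-1,[-0.002,0,0],[0,0,0]],[-1,[-0.004,0,0],[0,0,0]],[-1,[-0.004,0,0],[0,0,0]],[-1,[-0.004,0,0],[0,0,0]],[-1,[-0.004,0,0],[0,0,0]],[-1,[-0.004,0,0],[0,0,0]],[-1,[-0.004,0,0],[0,0,0]],[-1,[-0.004,0,0],[0,0,0]]]'; python3 -c "
from workcell import *; s=get_state();print(s['ee_pos'],s['wrist_force'])"
```

```text
time: 15.85
ee_pos: [550.2, 94.6, 20.6]
eef_rot: [[-0.998, -0.006, -0.064], [0.064, -0.0, -0.998], [0.006, -1.0, 0.001]]
wrist_force: [-12.1, 0.4, 6.6]
finger_gap: 0.15
[550.16642279  94.58898811  20.62511326] [-12.10644714   0.39598566   6.56862993]
```

```bash
python3 -m jog '[[-1,[0.04,0,0],[0,0,0]],[-1,[0.1,0,0],[0,0,0]],[-1,[0.16,-0.005,0],[0,0,0]],[-1,[0.205,-0.015,0.02],[0,0,0]],[-1,[0.205,-0.015,0.15],[0,0,0]],[-1,[0.205,-0.015,0.28],[0,0,0]],[-1,[0.205,-0.015,0.28],[0,0,0]],[-1,[0.205,-0.015,0.28],[0,0,0]]]'
cat > look.py <<'E'
from h import *; from workcell import *
import sys
n=sys.argv[1]
s=get_state();c=read_camera("wrist");pickle.dump((s,c),open(f"wrist{n}.pkl","wb"));cv2.imwrite(f"pics/wrist{n}.png",c["color"]);print(s["ee_pos"],s["wrist_force"],s["moment"])
a=c["color"][0:150,130:530]; a=np.clip(a.astype(float)*2,0,255).astype(np.uint8)
cv2.imwrite(f"pics/w{n}c.png",cv2.resize(a,None,fx=2,fy=4,interpolation=cv2.INTER_CUBIC))
E
python3 look.py 8
```

```text
time: 16.65
ee_pos: [509.2, 40.6, 24.0]
eef_rot: [[-0.998, 0.001, -0.066], [0.066, -0.0, -0.998], [-0.001, -1.0, -0.0]]
wrist_force: [0.2, 0.5, -0.4]
finger_gap: 0.153
[509.15766181  40.60026914  24.01965093] [ 0.22827791  0.54743936 -0.44234102] [ 0.08259067  0.08014527 -0.01976126]
```

View pics/w8c.png

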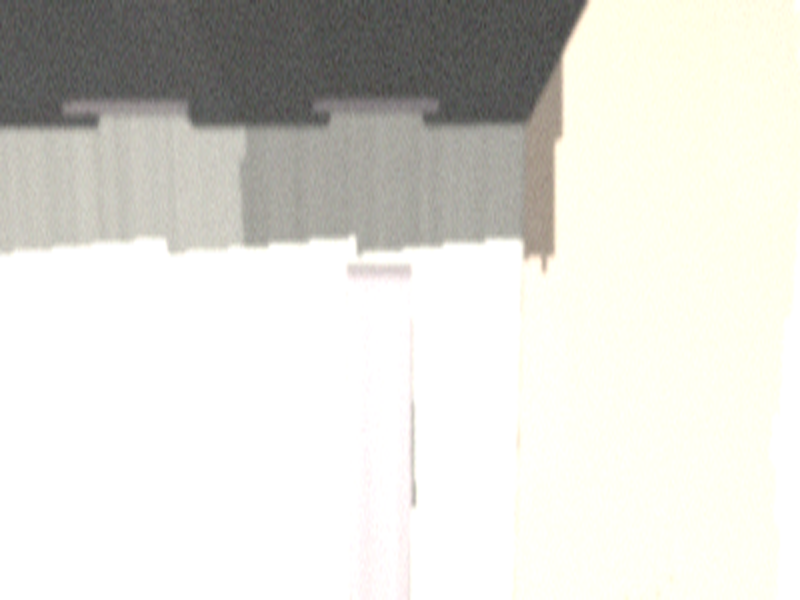

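```bash
python3 -m jog '[[-1,[0,0.015,0],[0,0,0]],[-1,[-0.04,0.016,0],[0,0,0]],[-1,[-0.09,0.016,0],[0,0,0]],[-1,[-0.13,0.016,0],[0,0,0]],[-1,[-0.16,0.016,0],[0,0,0]],[-1,[-0.17,0.016,0],[0,0,0]],[-1,[-0.17,0.016,0],[0,0,0]],[-1,[-0.17,0.016,0],[0,0,0]]]'
python3 -m jog '[[-1,[-0.003,0,0],[0,0,0]],[-1,[-0.006,0,0],[0,0,0]],[-1,[-0.01,0,0],[0,0,0]],[-1,[-0.015,0,0],[0,0,0]],[-1,[-0.015,0,0],[0,0,0]],[-1,[-0.015,0,0],[0,0,0]],[-1,[-0.015,0,0],[0,0,0]],[-1,[-0.015,0,0],[0,0,0]]]'
```

```text
time: 17.5
ee_pos: [542.4, 39.0, 20.4]
eef_rot: [[-0.998, -0.0, -0.065], [0.065, -0.0, -0.998], [0.0, -1.0, 0.0]]
wrist_force: [-0.3, 0.3, -0.9]
finger_gap: 0.149
time: 18.3
ee_pos: [545.6, 38.7, 20.5]
eef_rot: [[-0.998, -0.0, -0.065], [0.065, -0.0, -0.998], [0.0, -1.0, 0.0]]
wrist_force: [0.8, -0.2, -0.4]
finger_gap: 0.15
```

```bash
python3 -m jog '[[-1,[-0.003,0,0],[0,0,0]],[-1,[-0.006,0,0],[0,0,0]],[-1,[-0.01,0,0],[0,0,0]],[-1,[-0.015,0,0],[0,0,0]],[-1,[-0.015,0,0],[0,0,0]],[-1,[-0.015,0,0],[0,0,0]],[-1,[-0.015,0,0],[0,0,0]],[-1,[-0.015,0,0],[0,0,0]]]'
```

```text
time: 19.1
ee_pos: [548.6, 38.5, 20.5]
eef_rot: [[-0.998, -0.0, -0.065], [0.065, -0.0, -0.998], [0.0, -1.0, 0.0]]
wrist_force: [0.9, -0.2, -0.7]
finger_gap: 0.152
```

```bash
python3 -m jog '[[-1,[-0.003,0,0],[0,0,0]],[-1,[-0.006,0,0],[0,0,0]],[-1,[-0.01,0,0],[0,0,0]],[-1,[-0.01,0,0],[0,0,0]],[-1,[-0.01,0,0],[0,0,0]],[-1,[-0.01,0,0],[0,0,0]],[-1,[-0.01,0,0],[0,0,0]],[-1,[-0.01,0,0],[0,0,0]]]'
```

```text
time: 19.9
ee_pos: [550.6, 38.4, 20.5]
eef_rot: [[-0.998, -0.0, -0.064], [0.064, -0.0, -0.998], [0.0, -1.0, 0.0]]
wrist_force: [0.2, 0.8, -1.8]
finger_gap: 0.153
```

```bash
python3 -m jog '[[-1,[-0.003,0,0],[0,0,0]],[-1,[-0.006,0,0],[0,0,0]],[-1,[-0.01,0,0],[0,0,0]],[-1,[-0.01,0,0],[0,0,0]],[-1,[-0.01,0,0],[0,0,0]],[-1,[-0.01,0,0],[0,0,0]],[-1,[-0.01,0,0],[0,0,0]],[-1,[-0.01,0,0],[0,0,0]]]'
```

```text
time: 20.7
ee_pos: [551.8, 38.4, 20.4]
eef_rot: [[-0.998, -0.002, -0.065], [0.065, 0.0, -0.998], [0.002, -1.0, 0.0]]
wrist_force: [-4.7, 0.5, 2.0]
finger_gap: 0.149
```

```bash
python3 -m jog '[[-1,[-0.003,0,0],[0,0,0]],[-1,[-0.006,0,0],[0,0,0]],[-1,[-0.01,0,0],[0,0,0]],[-1,[-0.01,0,0],[0,0,0]],[-1,[-0.01,0,0],[0,0,0]],[-1,[-0.01,0,0],[0,0,0]],[-1,[-0.01,0,0],[0,0,0]],[-1,[-0.01,0,0],[0,0,0]]]'
```

```text
time: 21.5
ee_pos: [553.9, 38.3, 20.4]
eef_rot: [[-0.998, -0.001, -0.064], [0.064, 0.0, -0.998], [0.001, -1.0, 0.0]]
wrist_force: [-5.4, 0.1, 1.2]
finger_gap: 0.149
```

```bash
python3 -m jog '[[-1,[-0.003,0,0],[0,0,0]],[-1,[-0.006,0,0],[0,0,0]],[-1,[-0.01,0,0],[0,0,0]],[-1,[-0.01,0,0],[0,0,0]],[-1,[-0.01,0,0],[0,0,0]],[-1,[-0.01,0,0],[0,0,0]],[-1,[-0.01,0,0],[0,0,0]],[-1,[-0.01,0,0],[0,0,0]]]'
```

```text
time: 22.3
ee_pos: [556.5, 38.0, 20.4]
eef_rot: [[-0.998, -0.0, -0.065], [0.065, -0.0, -0.998], [0.0, -1.0, 0.0]]
wrist_force: [-4.2, 0.6, -0.4]
finger_gap: 0.153
```

```bash
python3 -m jog '[[-1,[-0.01,0,0],[0,0,0]],[-1,[-0.02,0,0],[0,0,0]],[-1,[-0.03,0,0],[0,0,0]],[-1,[-0.04,0,0],[0,0,0]],[-1,[-0.05,0,0],[0,0,0]],[-1,[-0.05,0,0],[0,0,0]],[-1,[-0.05,0,0],[0,0,0]],[-1,[-0.05,0,0],[0,0,0]]]'
```

```text
time: 23.1
ee_pos: [567.2, 37.3, 20.5]
eef_rot: [[-0.998, 0.001, -0.065], [0.065, -0.0, -0.998], [-0.001, -1.0, 0.0]]
wrist_force: [0.0, 0.0, -4.4]
finger_gap: 0.152
```

```bash
python3 -m jog '[[-1,[-0.01,0,0],[0,0,0]],[-1,[-0.02,0,0],[0,0,0]],[-1,[-0.03,0,0],[0,0,0]],[-1,[-0.04,0,0],[0,0,0]],[-1,[-0.05,0,0],[0,0,0]],[-1,[-0.052,0,0],[0,0,0]],[-1,[-0.052,0,0],[0,0,0]],[-1,[-0.052,0,0],[0,0,0]]]'; python3 look.py 9
```

```text
time: 23.9
ee_pos: [577.2, 36.7, 20.5]
eef_rot: [[-0.998, 0.0, -0.065], [0.065, -0.0, -0.998], [-0.0, -1.0, 0.0]]
wrist_force: [-1.0, -0.3, -4.1]
finger_gap: 0.151
[577.19348654  36.71038653  20.45234722] [-1.01053558 -0.26948252 -4.06153237] [0.01679258 0.47648193 0.05591541]
```

View pics/wrist9.png

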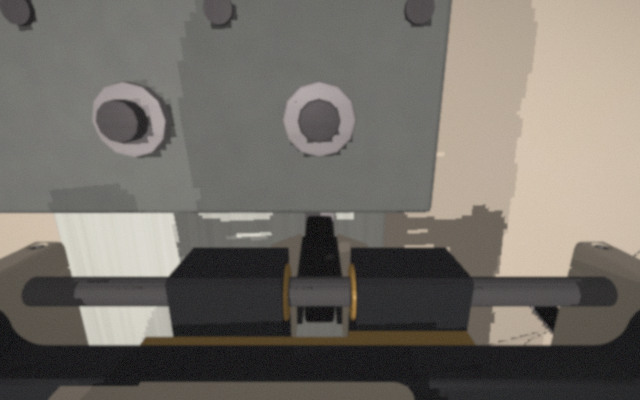

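```bash
python3 -m jog '[[-1,[0,0.001,0],[0,0,0]],[-1,[0,0.002,0],[0,0,0]],[-1,[0,0.002,0],[0,0,0]],[-1,[0,0.002,0],[0,0,0]],[-1,[0,0.002,0],[0,0,0]],[-1,[0,0.002,0],[0,0,0]],[-1,[0,0.002,0],[0,0,0]],[-1,[0,0.002,0],[0,0,0]]]'
```

```text
time: 24.75
ee_pos: [577.1, 36.7, 20.3]
eef_rot: [[-0.998, 0.0, -0.065], [0.065, -0.0, -0.998], [-0.0, -1.0, 0.0]]
wrist_force: [-2.8, 0.2, -1.4]
finger_gap: 0.15
```

Force dropped to about −1.4 N (its own weight), so the blade is bearing on the plate. Now release.

```bash
python3 -m jog '[[0,[0,0,0],[0,0,0]],[0,[0,0,0],[0,0,0]],[0,[0,0,0],[0,0,0]],[0,[0,0,0],[0,0,0]],[0,[0,0,0],[0,0,0]],[0,[0,0,0],[0,0,0]],[0,[0,0,0],[0,0,0]],[0,[0,0,0],[0,0,0]]]'; python3 look.py 10
```

```text
time: 25.55
ee_pos: [577.0, 36.7, 20.1]
eef_rot: [[-0.998, 0.0, -0.065], [0.065, -0.0, -0.998], [-0.0, -1.0, 0.0]]
wrist_force: [-0.2, -0.4, -0.6]
finger_gap: 0.496
[577.01512954  36.69029984  20.1056718 ] [-0.1673126  -0.41895159 -0.61001875] [ 0.07840384  0.0334941  -0.00518425]
```

View pics/wrist10.png

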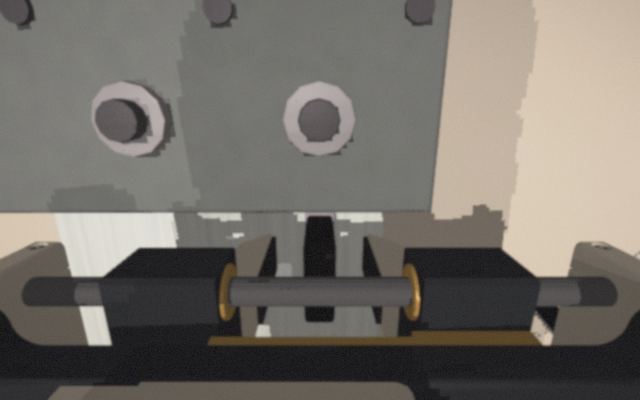

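Released, and the grip is standing free between the open fingers. I lift straight up and back, then look at it.

```bash
python3 -m jog '[[0,[0,-0.1,0],[0,0,0]],[0,[0,-0.25,0],[0,0,0]],[0,[0,-0.45,0],[0,0,0]],[0,[0.1,-0.65,0],[0,0,0]],[0,[0.3,-0.75,0],[0,0,0]],[0,[0.4,-0.75,0],[0,0,0]],[0,[0.4,-0.75,0],[0,0,0]],[0,[0.4,-0.75,0],[0,0,0]]]'; python3 look.py 11; python3 - <<'E'
from h import *; from workcell import *
np.set_printoptions(suppress=True)
s,c=pickle.load(open("wrist11.pkl","rb"));W=cloud(c,s)
m=(c["depth"]>0)&(W[...,2]>44)&(W[...,2]<58)&(np.abs(W[...,0]-577)<40)&(np.abs(W[...,1]-36)<30)
P=W[m];r=cv2.minAreaRect(P[:,:2].astype(np.float32));print(len(P),P.mean(0),r)
o=np.array([619.1,33.57]);ex=np.array([np.cos(np.radians(3.7)),-np.sin(np.radians(3.7))]);ey=np.array([-ex[1],ex[0]])
d=np.array(r[0])-o;print("grip centre in slot3:",d@ex,d@ey, "tip",d@ex+95)
v,u=np.nonzero(m);A=np.polyfit((P[:,:2]-o)@ex,P[:,2],1);print("pitch",A[0])
c=read_camera("scene");cv2.imwrite("pics/scene11.png",cv2.resize(c["color"][130:310,200:440],None,fx=3.2,fy=3.2,interpolation=cv2.INTER_CUBIC))
E
```

```text
time: 26.4
ee_pos: [497.6, 41.8, 170.4]
eef_rot: [[-0.998, 0.001, -0.065], [0.065, -0.0, -0.998], [-0.001, -1.0, 0.0]]
wrist_force: [-0.3, -0.2, -0.2]
finger_gap: 0.501
[497.63853924  41.84085311 170.38353044] [-0.28585191 -0.15121177 -0.23038613] [-0.02183049  0.05019486  0.04308886]
895 [576.43683624  36.95112681  52.16299539] ((575.9019775390625, 36.90950012207031), (14.496739387512207, 39.54347229003906), 86.13008880615234)
grip centre in slot3: -43.32348694353018 0.5448712276683899 tip 51.67651305646982
pitch 0.01743680946239766
```

View pics/wrist11.png

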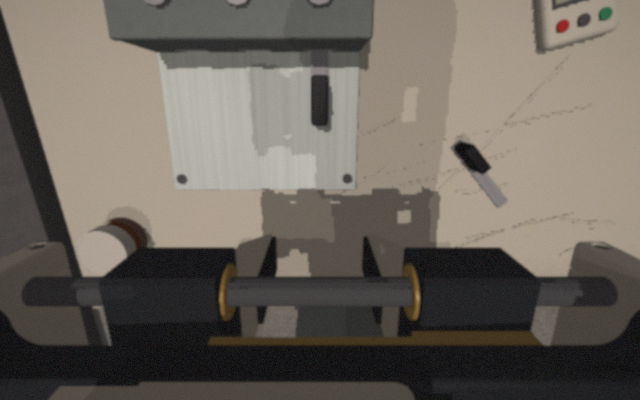

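View pics/scene11.png

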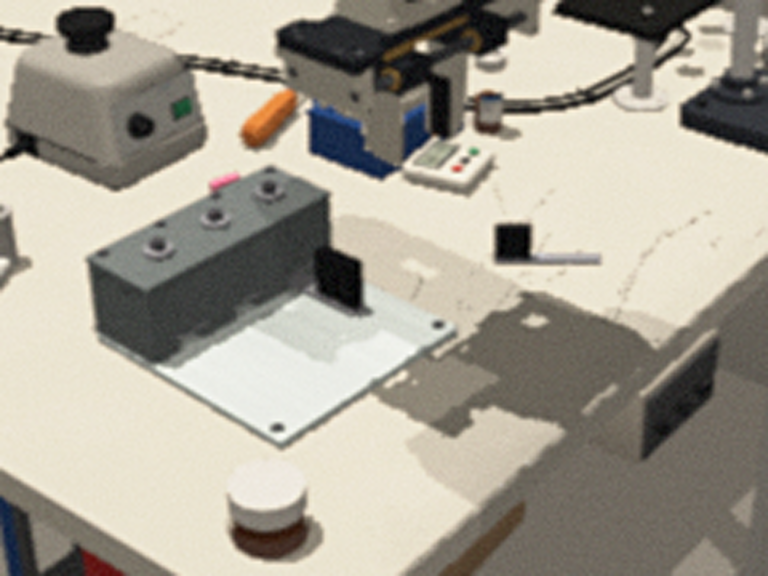

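```bash
python3 -c "
from workcell import *
print(get_state()['time'],finish_job())"
```

```text
the job is handed in; nothing more can be done
26.5 None
```

The gauge is lying in slot 3 (right), the channel with the light drag. I let go of it and handed the job in at about 26.5 s.

- **Slot 2 (middle):** LOW. The blade baulked at roughly 20 mm tip depth. The push climbed 5.6, 9.2, 12.1 N with almost no travel, so I backed out.
- **Slot 3 (right):** SET. The blade met the shoe about 5 mm deeper than in slot 2, passed at about 5 N, then slid on. The shoe pressed down with roughly 3–4 N.
- **Slot 1 (left):** not felt. I take it to be FREE, since the other two were clear.

**Last checks:**
- **Tip depth:** about 49–52 mm behind the front face. The camera on the grip gives 51.7 mm. The tool position, with the tip offset seen in the wrist picture, gives about 49–50 mm. Both are inside the 42–66 mm window.
- **Alignment:** about 0.5 mm off the slot's middle and within about 0.2° of the block's direction. The pitch fit gave about 0.017 rad, so it lies flat.
- **Release:** the gripper is clear above and behind the gauge, with wrist force near zero. In the last pictures the beaker and timer look undisturbed, as does the vial; I did not measure them.

My first grasp closed too late and missed, because I lifted before the fingers had shut. The gauge did not move, and the second grasp held.

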